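# Set and lock the telescopic leg of a recipe-book stand

### The job

The recipe-book stand lies face down; draw its spring-loaded telescopic leg out, with the orange cam lever still open, until the red pin stands between the two halves of the yellow length clip and rest it there a moment. Then, holding the leg at that length, squeeze the cam lever fully closed against the leg. Finish with the leg still held and both sides of its end pinched in the gripper; do not close the lever anywhere else along the way, and leave the jar, candle and tin alone.

Things in the scene. Friction and masses are not known exactly. Their poses are not given: they have to be found in the camera images.
- grip (a point): Middle of the finger gap in the leg end, a black block 35 to 85 mm above bare worktop; point at 64 mm. Axes: y back along the leg to the stand (leg draws out to -y), x across to the lever, z up. Gap: y = -20 to +20 mm. Outer faces: pads at x = -15 and, lever closed, +15 mm (30 mm thick); the open lever's free end stands out to at most x = +30 mm. The end has 4 mm soft play each way along x.
- t_foot (a point): Centre of the black rubber T-foot, the crossbar at the far end of the leg: 90 mm wide in x, 14 mm thick in y, 35 to 73 mm above the worktop, 27 mm beyond point grip (same axes). Its inner face, 20 mm from point grip, is the far end of the finger gap: open fingers straddling the block draw the leg out by pushing on it, without squeezing.
- pin (a point): The red pin, 6 mm across, that stands up through the slot of the aluminium tube on the stand's back and moves with the leg; the point is 60 mm above the worktop, near the pin's top. At the start it lies 40 to 80 mm short of the mark.
- mark (a point): Centre of the yellow length clip that straddles the tube (fixed; 14 mm long along the tube, two halves with a 9 mm slot between them for the pin), 60 mm above the worktop. Its y axis lies along the leg, and -y is the way the leg draws out. The leg is at its length when the pin is at this point.
- leg (a joint): How far the leg is drawn out, m: 0 pushed in (start), up to 0.12. A spring pulls it back in, 2.4 N at 0 rising to 4.8 N at 0.08, all the time, also after the lever is closed.
- cam_lever (a joint): Angle of the orange cam lever, rad: 0 closed flat along the leg, 0.26 to 0.34 open at the start. It turns about an upright pin 27 mm nearer the stand than point grip (y = +27 mm), its free end (y = -17 mm) swinging in x. It is stiff (0.2 N m: about 5 to 8 N at the gap) and stays where it is left.
- leg_pad: Ribbed grey pad on the fixed side of the leg end (the -x side of point grip), 2 x 38 x 40 mm; origin at its centre. One finger presses here.
- lever_pad: Orange pad on the outer face of the cam lever (the +x side), 2 x 36 x 38 mm; origin at its centre. The other finger presses here.
- stand: The stand: slatted oak panel 140 x 240 mm lying face down, top 30 mm above the worktop, with a 24 mm wide aluminium tube along its back (tube top 49 mm). It does not move. Origin on the worktop under the panel's centre; y along the tube, the leg comes out at the -y edge (y = -120 mm).
- spice_jar_mid (a point): Bystander: spice jar with a green cap, 46 mm wide, 106 mm tall, upright; point at its centre. Leave it alone.
- candle_mid (a point): Bystander: tea light candle, 38 mm wide, 15 mm tall, upright; point at its centre. Leave it alone.
- tin_mid (a point): Bystander: food tin, 58 mm wide, 72 mm tall, upright; point at its centre. Leave it alone.
Things that resemble listed ones, but are neither listed nor needed, are in the scene too. There is more than one size of the part that bears candle_mid; the job needs the smaller. What is shaped like the part that bears spice_jar_mid but black is not meant.

How it is judged (in metres and radians):
On the way, in this order (a step that is already met when the one before it is completed fails the run):
1. the leg rests at its length with the cam lever still open: pin within 6 mm of the mark along the tube (y of pin in the frame of mark between -0.006 and 0.006 m and value of joint cam_lever above 0.18 rad and velocity of joint leg between -0.02 and 0.02 m/s), for 0.2 s.
2. the cam lever is squeezed closed with the leg held at its length (y of pin in the frame of mark between -0.006 and 0.006 m and value of joint cam_lever below 0.06 rad), for 0.2 s.
At the end, for the whole second after the job is handed in: The red pin is within 6 mm of the mark along the tube, the cam lever is closed (under 0.06 rad), the fingers still pinch the leg end with over 2 N on each of its two pads, and the jar, candle and tin stand upright within 25 mm of where they were (all of step 2 and contact force between the fingers and leg_pad above 2 N and contact force between the fingers and lever_pad above 2 N and not (distance of spice_jar_mid from where it was at the start of the episode above 0.025 m or angle between spice_jar_mid's own z axis and vertical above 0.3 rad) and not (distance of candle_mid from where it was at the start of the episode above 0.025 m or angle between candle_mid's own z axis and vertical above 0.3 rad) and not (distance of tin_mid from where it was at the start of the episode above 0.025 m or angle between tin_mid's own z axis and vertical above 0.3 rad)); the arm keeps its last pose, push and grip.
It fails at once if the cam lever is closed (under 0.10 rad) while the pin is more than 10 mm from the mark (value of joint cam_lever below 0.1 rad and (y of pin in the frame of mark above 0.01 m or y of pin in the frame of mark below -0.01 m)).
It fails at once if the jar, candle or tin is moved over 25 mm or tipped ((distance of spice_jar_mid from where it was at the start of the episode above 0.025 m or angle between spice_jar_mid's own z axis and vertical above 0.3 rad) or (distance of candle_mid from where it was at the start of the episode above 0.025 m or angle between candle_mid's own z axis and vertical above 0.3 rad) or (distance of tin_mid from where it was at the start of the episode above 0.025 m or angle between tin_mid's own z axis and vertical above 0.3 rad)).
It also fails if it takes over 29 s, if anything falls off the work surface, if the arm or the gripper's body presses on something with over 40 N, if the wrist force passes 120 N, or if a joint passes its speed limit or range.

### The arm

A 7-joint arm with a two-finger parallel gripper is mounted at the origin on a cart in front of the work surface, level with it; the furniture and walls round the work are solid. World frame = base frame: x ahead of the robot, y to its left, z up, the work surface at z = 0. Lengths are in mm, angles in rad, forces in N, time in s.
With the tool pointing down it reaches from about 425 to 825 mm from the base axis. Payload 3.6 kg.
Tool frame: the origin (TCP) lies midway between the tips of the shut fingers; the grasp point (between the pads) lies 19 mm behind it; z points along the fingers, y is the line along which they close (so a half turn about z gives the same grasp; the last joint's range is limited). The gripper opens to 85 mm and grips with 20 to 120 N. Pads are 22 mm wide; open, the fingers measure 114 mm over their backs; the gripper's body (76 mm by 85 mm) begins 54 mm behind the grasp point. The pads swing forward as they close: fully open they stand 13 mm farther back than shut.
Start: joints at [1.3, 0.615, -0.013, 1.423, 0.008, 1.103, -0.04], TCP at [157.549, -630.586, 209.297] pointing down, gripper open.
Joint ranges: [-3.12, 3.12], [-0.3, 2.06], [-1.34, 1.32], [0.26, 2.42], [-1.36, 4.5], [0.01, 1.98], [-2.84, 2.84]. Speed limits (rad/s): [2.79, 2.79, 3.14, 3.14, 3.14, 3.14, 3.14].

### API

Orientations are given as a unit quaternion [w, x, y, z].
In Python, from plant import bot gives the robot as it stands. The module is installed in compiled form; this text tells all that it offers.
- The arm moves only by the tool drive_tool, never from a script. Its argument "series" is a list that holds one entry, the list of rows, each a list of 7 numbers: the closure, from 0 (fully open) to 1 (shut), then the shift along the tool's x, y, z in m, then the turn, a rotation vector about the tool's x, y, z in degrees. A call has 1 to 12 rows; each row is the pose to reach, as a shift and turn from the pose commanded when the call began, along the tool's axes at that moment; what a row does not reach only later rows make up. A row lasts 1/12 s, in which the tool goes at most 41.7 mm and 7.16 degrees, less where a joint would pass 70% of its speed; a pose out of reach is approached as far as the arm can. A call with a gripper value outside its range is refused whole. The fingers move at their own pace and stop on an object; "grip_force" is the grip in N (left out, the last holds). Time passes only in rows, so rows that repeat a pose let the fingers close. It gives the time, the measured TCP pose, the force, the opening and the grip force at its end, in the units of the state.
- bot.state(): the state, without advancing time (a new reading comes with each control period).
- bot.grab_frame(name): name is "side" or "top"; returns the picture (400x640x3 uint8, red, green, blue); there is no depth.
- bot.calibration(name): a dict with "K" (3x3 intrinsics, pixels), "xyz" and "orientation" of the camera in the world. Camera axes: x right, y up, looking along -z (the intrinsics and any distortion apply to the point x, -y, -z); pixel columns grow to the right and rows downward; lengths in mm; the calibration is good to about 2 mm. A picture is of the moment at which its call begins. calibration takes no time and is no camera call.
- bot.hand_in(): hands the job in; it is judged then, once.
The state is a dict: "clock": time; "qpos": joint angles; "qd": joint speeds; "joint_torque": joint torques, N m; "eef_pos": TCP position; "tool_rot": TCP orientation; "contact_force": force on the tool from outside, world axes, zero at the start; "ft_torque": the same for the moment, N m; "gripper_width": opening from 0.0 (shut) to 1.0 (fully open); "finger_force": force on a finger pad.
Only numpy, scipy, OpenCV 4.12 (cv2) and the standard library are available. Lean on these libraries where they do the work, as an engineer would, in place of code of your own. Each camera call takes 0.05 s, during which the arm holds its last target. There are 200 camera calls.

## Working session

There is one attempt and no reset: what is moved stays moved. The work goes in short steps, Python scripts to look and compute and a tool call to move; the robot and the scene stay as the last step left them, time stands still between calls to the robot, and variables do not carry over. Pictures are saved under pics/ and viewed, at most 10 in all, crops included, and the job is handed in when it is done.

Besides the shell and the picture viewer there is one more tool, called by a JSON object that holds its "api" and its "payload". drive_tool: Moves the arm, as the interface text tells. Its arguments: {"type":"object","properties":{"series":{"type":"array"},"grip_force":{"type":"number"}},"required":["series"]}

```bash
mkdir -p pics; cat > h.py <<'E'
import numpy as np, cv2
from plant import bot
from scipy.spatial.transform import Rotation as R
def cal(n):
    c=bot.calibration(n); q=c["orientation"]
    return np.array(c["K"]),np.array(c["xyz"],float),R.from_quat([q[1],q[2],q[3],q[0]]).as_matrix(),c
def ray(n,u,v):
    K,p,M,c=cal(n); d=np.linalg.inv(K)@[u,v,1]; return p,M@(d*[1,-1,-1])
def onz(n,u,v,z):
    p,d=ray(n,u,v); return p+d*(z-p[2])/d[2]
def px(n,P):
    K,p,M,c=cal(n); a=M.T@(np.array(P)-p); a=K@(a*[1,-1,-1]); return a[:2]/a[2]
def snap(n,f):
    im=bot.grab_frame(n)[:,:,::-1].copy(); cv2.imwrite('pics/'+f,im); return im
E
python3 - <<'E'
from h import *
for n in("side","top"):
    print(cal(n)[3]); snap(n,n+'0.png')
print(bot.state())
E
```

```text
{'K': array([[444.34405131,   0.        , 318.54689922],
       [  0.        , 444.34405131, 198.06027074],
       [  0.        ,   0.        ,   1.        ]]), 'xyz': array([311.40233125, 432.60734695, 717.83729259]), 'orientation': array([-0.09471604, -0.03358992,  0.40342137,  0.90947885])}
{'K': array([[433.01783588,   0.        , 319.39092823],
       [  0.        , 433.01783588, 191.19103819],
       [  0.        ,   0.        ,   1.        ]]), 'xyz': array([ 282.19928676, -267.72628772, 1046.42839097]), 'orientation': array([ 0.71321885,  0.05985398, -0.06870961, -0.69499306])}
{'clock': 0.1, 'qpos': array([ 1.29948997,  0.61582354, -0.01262814,  1.42474241,  0.00812076,
        1.10336857, -0.0404241 ]), 'qd': array([-0.0007266 , -0.00211564,  0.00126737, -0.0049853 ,  0.00113353,
       -0.00063486,  0.00055557]), 'joint_torque': array([ 1.67757964e-03, -4.70385826e+01,  2.60484992e-01, -1.71571845e+01,
        1.01739995e-02,  5.82650886e-03, -1.84574915e-06]), 'eef_pos': array([ 157.3744742 , -629.91018551,  208.25207392]), 'tool_rot': array([-1.13452771e-03,  9.92513748e-01,  1.22127587e-01, -1.59538905e-04]), 'contact_force': array([ 0.1940474 ,  0.56735701, -0.62160945]), 'ft_torque': array([ 0.01223437, -0.07392149, -0.00173515]), 'finger_force': 0.0, 'gripper_width': 1.0012028898891454}
```

View pics/side0.png

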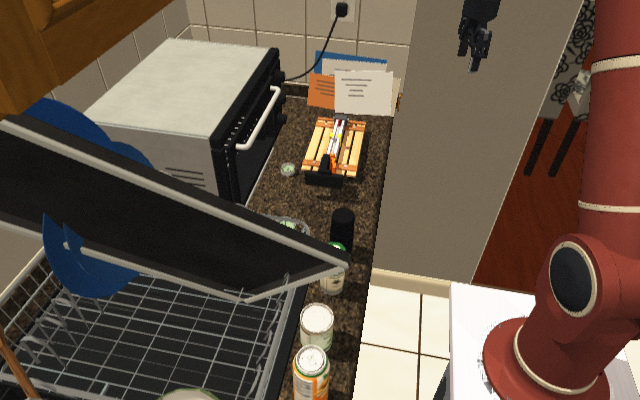

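View pics/top0.png

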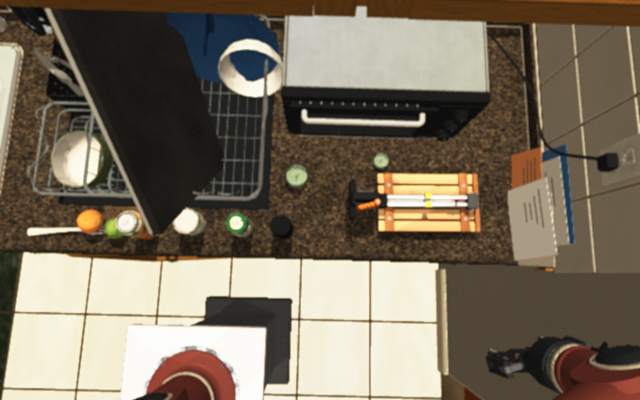

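The side view shows the stand at about (335,150) with the T-foot nearest the camera, at about (323,178). In the top view the T-foot is at about (357,198), the lever at (370,205), the yellow clip at (428,200) and the small candle at (381,160).

```bash
python3 - <<'E'
from h import *
im=cv2.imread('pics/top0.png'); a=cv2.resize(im[140:250,340:500],None,fx=5,fy=5,interpolation=cv2.INTER_CUBIC); cv2.imwrite('pics/t0c.png',a[:600])
hsv=cv2.cvtColor(im,cv2.COLOR_BGR2HSV)
roi=np.zeros(im.shape[:2],bool); roi[170:240,345:485]=1
def m(lo,hi,name,z):
    k=cv2.inRange(hsv,lo,hi)*roi.astype(np.uint8)
    n,l,s,c=cv2.connectedComponentsWithStats(k)
    for i in range(1,n):
        if s[i,4]>4: print(name,s[i],c[i].round(1),onz("top",*c[i],z).round(1))
m((24,150,150),(35,255,255),'yel',55); m((0,170,120),(3,255,255),'red',60); m((5,200,150),(14,255,255),'or',65)
for u,v in((350,198),(363,198),(378,201),(479,201)): print(u,v,onz("top",u,v,70).round(1),onz("top",u,v,30).round(1))
E
```

```text
yel [425 193   6   4  13] [427.4 194.5] [ 464.  -530.1   55. ]
yel [426 202   5   6  21] [428.  204.9] [ 439.4 -530.9   55. ]
or [358 200  22  10  62] [368.5 205.2] [ 433.5 -391.4   65. ]
350 198 [ 448.2 -348.2   70. ] [ 455.  -351.5   30. ]
363 198 [ 449. -378.   70.] [ 455.8 -382.5   30. ]
378 201 [ 443.  -412.4   70. ] [ 449.5 -418.3   30. ]
479 201 [ 449.2 -644.7   70. ] [ 456.1 -660.2   30. ]
```

View pics/t0c.png

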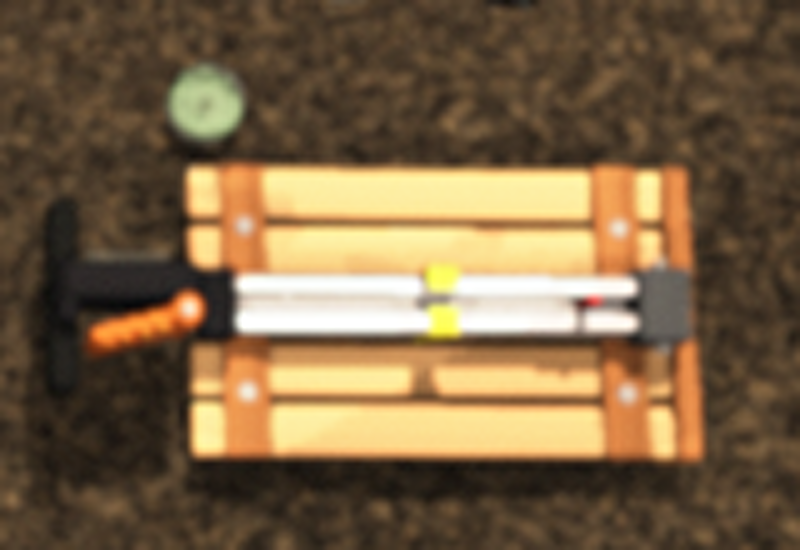

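The crop puts the foot centre at about (352,199), the tube from (387,201) to (467.6,201), the pin at (458.6,200), and the clip halves at (427.4,194.5) and (428,204.9).

```bash
python3 - <<'E'
from h import *
f=onz("top",352,199,73);p=onz("top",458.4,199.9,60);m=onz("top",427.9,200.2,60)
t0=onz("top",387,201,49);t1=onz("top",467.6,201,49)
K=lambda x:340+x/5-.4
for a in((185,165),(192,458),(688,168),(703,460)): print(onz("top",K(a[0]),140+a[1]/5-.4,30).round(1))
print(f.round(1),p.round(1),m.round(1),t0.round(1),t1.round(1)); d=t0-t1; d/=np.linalg.norm(d); print(d, np.linalg.norm(m-p),'grip',f-27*d)
s=bot.state()["tool_rot"];print(R.from_quat([*s[1:],s[0]]).as_matrix().round(3))
E
```

```text
[ 518.8 -415.    30. ]
[ 377.6 -418.3   30. ]
[ 524.1 -658.7   30. ]
[ 382.9 -659.9   30. ]
[ 445.5 -352.6   73. ] [ 452.2 -600.7   60. ] [ 449.6 -529.7   60. ] [ 447.  -436.6   49. ] [ 452.1 -626.    49. ]
[-0.0269085  0.9996379  0.       ] 71.0459521087612 grip [ 446.21770602 -379.54750209   73.        ]
[[ 0.97   0.242 -0.001]
 [ 0.242 -0.97   0.002]
 [-0.    -0.002 -1.   ]]
```

{"api": "drive_tool", "payload": {"series": [[[0.15,0.028,-0.0146,0.0024,0,0,-6.45],[0.15,0.056,-0.0292,0.0048,0,0,-12.9],[0.15,0.084,-0.0438,0.0073,0,0,-19.35],[0.15,0.112,-0.0584,0.0097,0,0,-25.8],[0.15,0.14,-0.073,0.012,0,0,-32.25],[0.15,0.168,-0.0876,0.0145,0,0,-38.7],[0.15,0.196,-0.102,0.017,0,0,-45.15],[0.15,0.225,-0.117,0.019,0,0,-51.6],[0.15,0.253,-0.131,0.022,0,0,-58.05],[0.15,0.281,-0.146,0.024,0,0,-64.5],[0.15,0.309,-0.161,0.027,0,0,-70.95],[0.15,0.337,-0.175,0.029,0,0,-77.4]]], "grip_force": 20}}

```text
clock: 1.1
eef_pos: [442.5, -377.6, 179.7]
tool_rot: [-0.001, 0.696, 0.718, -0.0]
contact_force: [-0.0, -0.8, -0.0]
gripper_width: 0.85
finger_force: 0.0
```

{"api": "drive_tool", "payload": {"series": [[[0.15,0,0,0,0,0,0],[0.15,0,0,0,0,0,0],[0.15,0,0,0,0,0,0]]]}}

```text
clock: 1.35
eef_pos: [441.1, -379.7, 179.8]
tool_rot: [-0.001, 0.699, 0.715, -0.001]
contact_force: [0.4, -1.1, -0.4]
gripper_width: 0.85
finger_force: 0.0
```

```bash
python3 - <<'E'
from h import *
im=snap("side","s1.png"); im2=snap("top","t1.png")
s=bot.state(); q=s["tool_rot"]; print(s["clock"],s["eef_pos"].round(1),s["gripper_width"],s["qpos"].round(2),s["contact_force"].round(1)); print(R.from_quat([*q[1:],q[0]]).as_matrix().round(3))
a=cv2.resize(im[80:220,260:420],None,fx=4,fy=4,interpolation=cv2.INTER_CUBIC)
b=cv2.resize(im2[130:250,320:500],None,fx=4,fy=4,interpolation=cv2.INTER_CUBIC)
cv2.imwrite('pics/s1c.png',a); cv2.imwrite('pics/t1c.png',b)
E
```

```text
1.45 [ 440.5 -380.7  180. ] 0.8517224486412692 [ 0.92  0.56 -0.39  1.66  0.25  0.97  0.46] [ 0.5 -0.3 -0.6]
[[-0.021  1.    -0.002]
 [ 1.     0.021 -0.001]
 [-0.001 -0.002 -1.   ]]
```

View pics/s1c.png

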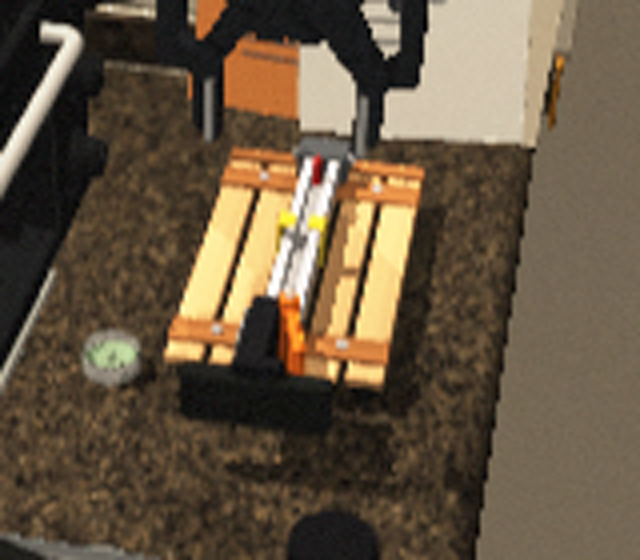

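View pics/t1c.png

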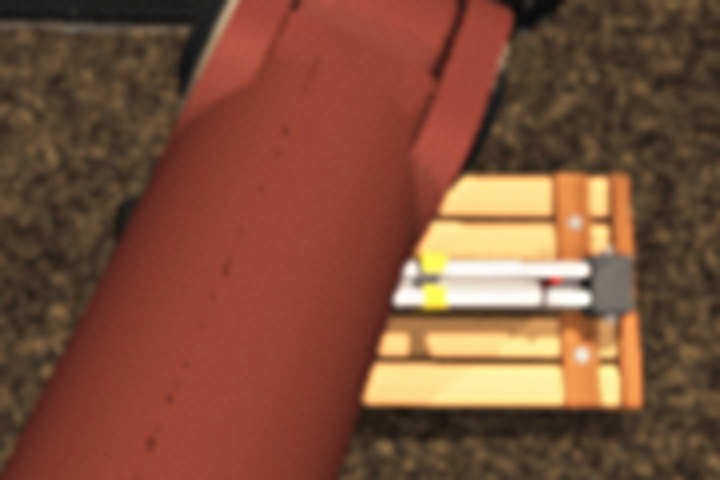

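The side crop shows the fingers hovering above, at crop (208,135) and (365,148), with the foot front face spanning crop x 182 to 331. The top crop still shows the pin and clip, but the arm hides the foot.

```bash
python3 - <<'E'
from h import *
C=lambda P:((px("side",P)-[260,80])*4).round(0)
g=np.array([446.2,-379.5,0]);d=np.array([-.023,1,0]);x=np.array([-1,-.023,0])
for n,o in(('footL inner top',(-45,20,73)),('footR inner top',(45,20,73)),('footL out bot',(-45,34,35)),('footR out bot',(45,34,35)),('blk -x top near foot',(-15,20,85)),('clip',(0,-150,60))):
    print(n,C(g+o[0]*x+o[1]*d+[0,0,o[2]]))
# fingertips
for s in(-36,36):
  for z in (180,185,190): print('tip',s,z,C([440.5+s,-380.7+11,z]))
print(C([452.2,-600.7,60]),C([449.6,-529.7,60]))
E
```

```text
footL inner top [186. 355.]
footR inner top [340. 374.]
footL out bot [182. 420.]
footR out bot [333. 440.]
blk -x top near foot [237. 345.]
clip [305. 220.]
tip -36 180 [346. 208.]
tip -36 185 [347. 201.]
tip -36 190 [348. 193.]
tip 36 180 [216. 192.]
tip 36 185 [216. 184.]
tip 36 190 [216. 176.]
[319. 162.] [305. 220.]
```

```bash
python3 - <<'E'
from h import *
for z in(208,221,240): print(z,px("side",[157.4,-630,z]).round(1))
im=cv2.imread('pics/side0.png'); b=cv2.imread('pics/s1.png')
cv2.imwrite('pics/mix.png',np.vstack([cv2.resize(im[0:100,420:540],None,fx=3,fy=3,interpolation=cv2.INTER_CUBIC),cv2.resize(b[60:140,290:410],None,fx=3,fy=3,interpolation=cv2.INTER_CUBIC)]))
for s in(-36,36):
  for z in (180,193,205,218): print('tip',s,z,px("side",[440.5+s,-380.7,z]).round(1))
E
```

```text
208 [462.6  77.1]
221 [463.9  72.2]
240 [465.7  64.9]
tip -36 180 [347.4 129.3]
tip -36 193 [347.7 124.2]
tip -36 205 [348.1 119.5]
tip -36 218 [348.4 114.2]
tip 36 180 [315.  125.3]
tip 36 193 [315.  120.2]
tip 36 205 [315.1 115.4]
tip 36 218 [315.2 110.2]
```

View pics/mix.png

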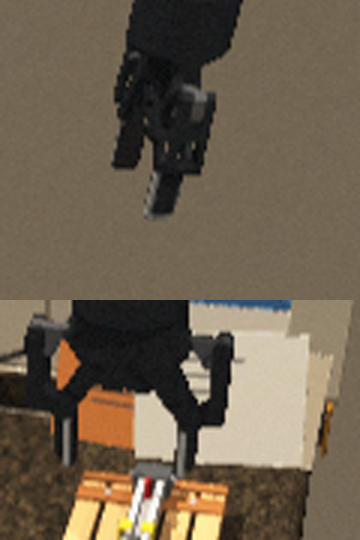

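The side view puts the fingertips at about px (312,115) and (351,117). They sit around 25 mm higher than the TCP, so I'll descend and check.

{"api": "drive_tool", "payload": {"series": [[[0.15,0,0,0.025,0,0,0],[0.15,0,0,0.05,0,0,0],[0.15,0,0,0.075,0,0,0],[0.15,0,0,0.1,0,0,0],[0.15,0,0,0.12,0,0,0],[0.15,0,0,0.132,0,0,0],[0.15,0,0,0.142,0,0,0],[0.15,0,0,0.142,0,0,0],[0.15,0,0,0.142,0,0,0]]]}}

```text
clock: 2.2
eef_pos: [442.1, -379.7, 38.6]
tool_rot: [0.0, 0.699, 0.716, -0.0]
contact_force: [-0.2, 0.0, -0.2]
gripper_width: 0.851
finger_force: 0.0
```

```bash
python3 - <<'E'
from h import *
im=snap("side","s2.png"); im2=snap("top","t2.png")
s=bot.state(); print(s["clock"],s["eef_pos"].round(1),s["contact_force"].round(1))
a=cv2.resize(im[100:200,270:400],None,fx=5,fy=5,interpolation=cv2.INTER_CUBIC)
cv2.imwrite('pics/s2c.png',a)
def mp(im,z=60):
    h=cv2.cvtColor(im,cv2.COLOR_BGR2HSV); r=np.zeros(im.shape[:2],np.uint8); r[190:210,385:475]=1
    k=(((h[...,0]<6)|(h[...,0]>172))&(h[...,1]>130)&(h[...,2]>110)).astype(np.uint8)*r
    y=cv2.inRange(h,(24,130,130),(36,255,255))*r//255
    return [np.argwhere(q).mean(0)[::-1].round(1) if q.any() else None for q in(k,y)]
print(mp(im2),mp(cv2.imread('pics/top0.png')))
E
```

```text
2.3 [ 442.9 -379.9   39.6] [0.2 0.8 1.6]
[array([394.8, 199.2]), array([427.9, 198.9])] [array([458., 200.]), array([428. , 199.5])]
```

View pics/s2c.png

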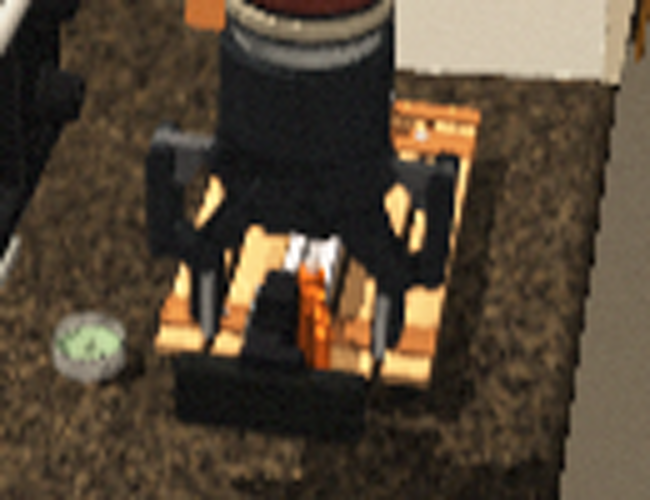

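The fingers straddle the block behind the foot and clear of the lever (fingers at crop x 205 and 382, lever at 315). Next I'll lower slightly and start drawing.

{"api": "drive_tool", "payload": {"series": [[[0.15,0,0,0.006,0,0,0],[0.15,0.006,0,0.006,0,0,0],[0.15,0.012,0,0.006,0,0,0],[0.15,0.018,0,0.006,0,0,0],[0.15,0.024,0,0.006,0,0,0],[0.15,0.03,0,0.006,0,0,0],[0.15,0.036,0,0.006,0,0,0],[0.15,0.042,0,0.006,0,0,0],[0.15,0.048,0,0.006,0,0,0],[0.15,0.05,0,0.006,0,0,0],[0.15,0.05,0,0.006,0,0,0],[0.15,0.05,0,0.006,0,0,0]]]}}

```text
clock: 3.3
eef_pos: [440.9, -328.8, 32.4]
tool_rot: [-0.0, 0.698, 0.716, 0.0]
contact_force: [-0.3, -3.2, -1.4]
gripper_width: 0.849
finger_force: 1.6
```

```bash
cat >> h.py <<'E'
def meas(im):
    h=cv2.cvtColor(im,cv2.COLOR_BGR2HSV).astype(int); r=np.zeros(im.shape[:2],bool); r[190:210,410:470]=1
    k=((h[...,0]<4)|(h[...,0]>172))&(h[...,1]>120)&(h[...,2]>100)&r
    y=(h[...,0]>23)&(h[...,0]<36)&(h[...,1]>130)&(h[...,2]>130)&r
    o=[]
    for q in(k,y):
        w=np.argwhere(q); o+= [None if not len(w) else (len(w),w.mean(0)[::-1].round(2))]
    P=[onz("top",*c[1],60) for c in o if c]
    if len(P)==2: print("remaining mm",np.linalg.norm(P[0]-P[1])*np.sign(P[1][1]-P[0][1]))
    return o
E
python3 - <<'E'
from h import *
im2=snap("top","t3.png"); print(meas(cv2.imread('pics/top0.png'))); print(meas(im2))
s=bot.state(); print(s["clock"],s["eef_pos"].round(1),s["contact_force"].round(1))
E
```

```text
remaining mm 68.5448925885519
[(4, array([457.5, 200. ])), (49, array([428.04, 199.61]))]
remaining mm 28.105495168970553
[(3, array([440., 200.])), (53, array([427.92, 198.85]))]
3.35 [ 440.9 -329.1   32.4] [-0.4 -3.7 -0.5]
```

{"api": "drive_tool", "payload": {"series": [[[0.15,0.005,0,0,0,0,0],[0.15,0.01,0,0,0,0,0],[0.15,0.015,0,0,0,0,0],[0.15,0.02,0,0,0,0,0],[0.15,0.025,0,0,0,0,0],[0.15,0.026,0,0,0,0,0],[0.15,0.026,0,0,0,0,0],[0.15,0.026,0,0,0,0,0]]]}}

```text
clock: 4.02
eef_pos: [440.3, -302.8, 32.4]
tool_rot: [-0.0, 0.698, 0.716, 0.0]
contact_force: [0.6, -3.3, -1.1]
gripper_width: 0.847
finger_force: 2.0
```

```bash
cat >> h.py <<'E'
def fine(im):
    a=im.astype(float)[193:207,405:475]; b,g,r=a[...,0],a[...,1],a[...,2]
    red=np.clip(r-g-0.5*abs(g-b)-20,0,None)*(abs(g-b)<60); yel=np.clip(np.minimum(r,g)-b-40,0,None)
    red[:4]=0; red[11:]=0
    vv,uu=np.mgrid[193:207,405:475]
    i=np.unravel_index(red.argmax(),red.shape); w=red*((abs(uu-uu[i])<4)&(abs(vv-vv[i])<4))
    c=[((uu*q).sum()/q.sum(),(vv*q).sum()/q.sum()) for q in(w,yel)]
    P=[onz("top",*q,60) for q in c]; print(np.round(c,2),"remaining",(P[1]-P[0])[1].round(2),red.max())
E
python3 - <<'E'
from h import *
im2=snap("top","t4.png"); print(meas(im2))
for n in("top0","t3","t4"): fine(cv2.imread(f'pics/{n}.png'))
s=bot.state(); print(s["clock"],s["eef_pos"].round(1),s["contact_force"].round(1))
a=cv2.resize(im2[160:240,330:470],None,fx=5,fy=5,interpolation=cv2.INTER_CUBIC); 
im=snap("side","s4.png"); b=cv2.resize(im[125:195,270:410],None,fx=5,fy=5,interpolation=cv2.INTER_CUBIC)[:200]
cv2.imwrite('pics/t4c.png',np.vstack([a,b]))
E
```

```text
remaining mm 3.4416063344519094
[(2, array([429.5, 199. ])), (56, array([428.02, 198.98]))]
[[458.11 199.79]
 [430.16 197.65]] remaining 64.94 108.5
[[440.2  199.8 ]
 [430.13 197.51]] remaining 23.31 100.0
[[429.12 199.3 ]
 [430.07 197.63]] remaining -2.29 119.5
4.0667 [ 440.3 -303.1   32.4] [-0.5 -3.5 -1.3]
```

View pics/t4c.png

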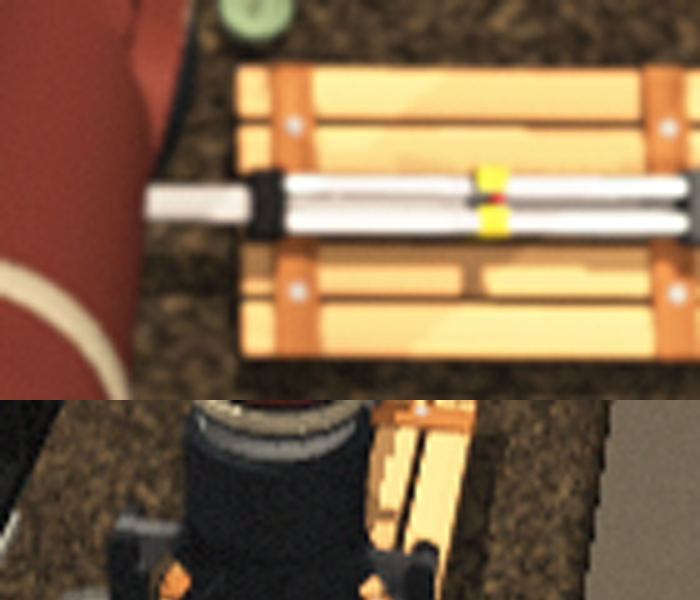

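The pin stands at crop (496,198), at the clip (492,200), about 2.5 mm short. I'll correct that, centre sideways and rest.

{"api": "drive_tool", "payload": {"series": [[[0.15,0.0015,0.002,0,0,0,0],[0.15,0.0025,0.004,0,0,0,0],[0.15,0.0025,0.004,0,0,0,0],[0.15,0.0025,0.004,0,0,0,0],[0.15,0.0025,0.004,0,0,0,0],[0.15,0.0025,0.004,0,0,0,0],[0.15,0.0025,0.004,0,0,0,0],[0.15,0.0025,0.004,0,0,0,0]]]}}

```text
clock: 4.78
eef_pos: [443.7, -300.7, 32.3]
tool_rot: [-0.0, 0.698, 0.716, -0.0]
contact_force: [-1.9, -5.6, 2.3]
gripper_width: 0.85
finger_force: 2.3
```

```bash
python3 - <<'E'
from h import *
im2=snap("top","t5.png"); print(meas(im2)); fine(im2)
s=bot.state(); print(s["clock"],s["eef_pos"].round(1),s["contact_force"].round(1),s["finger_force"])
E
```

```text
remaining mm 1.4089862343754302
[(2, array([428.5, 199. ])), (55, array([427.91, 199.11]))]
[[428.15 199.27]
 [429.99 197.68]] remaining -4.36 116.5
4.8333 [ 443.7 -300.8   32.3] [-2.2 -3.9  1.7] 2.317891661077738
```

{"api": "drive_tool", "payload": {"series": [[[0.3,0,0,0,0,0,0],[0.4,0,0,0,0,0,0],[0.5,0,0,0,0,0,0],[0.6,0,0,0,0,0,0],[0.7,0,0,0,0,0,0],[0.85,0,0,0,0,0,0],[1,0,0,0,0,0,0],[1,0,0,0,0,0,0],[1,0,0,0,0,0,0],[1,0,0,0,0,0,0],[1,0,0,0,0,0,0],[1,0,0,0,0,0,0]]], "grip_force": 40}}

```text
clock: 5.83
eef_pos: [446.6, -301.2, 33.9]
tool_rot: [0.002, 0.699, 0.715, 0.001]
contact_force: [0.4, -3.8, 9.3]
gripper_width: 0.337
finger_force: 43.3
```

```bash
python3 - <<'E'
from h import *
im2=snap("top","t6.png"); print(meas(im2)); fine(im2)
s=bot.state(); print(s["clock"],s["eef_pos"].round(1),s["contact_force"].round(1),s["finger_force"],s["gripper_width"]*85)
E
```

```text
remaining mm 1.3029124413290627
[(2, array([428.5, 199. ])), (54, array([427.94, 199.  ]))]
[[428.5  199.29]
 [430.06 197.61]] remaining -3.72 100.5
5.8833 [ 446.6 -301.2   33.9] [ 0.7 -3.7  8.6] 43.32636248320341 28.465136770759543
```

{"api": "drive_tool", "payload": {"series": [[[1,0.001,0,0,0,0,0],[1,0.001,0,0,0,0,0],[1,0.001,0,0,0,0,0],[1,0.001,0,0,0,0,0],[1,0.001,0,0,0,0,0],[1,0.001,0,0,0,0,0]]]}}

```text
clock: 6.38
eef_pos: [446.5, -300.4, 33.9]
tool_rot: [0.002, 0.699, 0.715, 0.001]
contact_force: [1.7, -4.6, 8.0]
gripper_width: 0.333
finger_force: 43.3
```

```bash
python3 - <<'E'
from h import *
im2=snap("top","t7.png"); im=snap("side","s7.png"); print(meas(im2)); fine(im2)
s=bot.state(); print(s["clock"],s["eef_pos"].round(1),s["contact_force"].round(1),s["finger_force"],s["gripper_width"]*85)
cv2.imwrite('pics/f.png',np.hstack([cv2.resize(im2[170:230,380:450],None,fx=5,fy=5,interpolation=cv2.INTER_CUBIC),cv2.resize(im[140:200,285:365],None,fx=5,fy=5,interpolation=cv2.INTER_CUBIC)]))
E
```

```text
remaining mm 1.6797383206046257
[(2, array([428.5, 199. ])), (57, array([427.84, 199.26]))]
[[428.14 199.26]
 [429.97 197.76]] remaining -4.33 112.0
6.4833 [ 446.5 -300.4   33.9] [ 1.7 -4.4  8.9] 43.28144654631615 28.49122396128772
```

View pics/f.png

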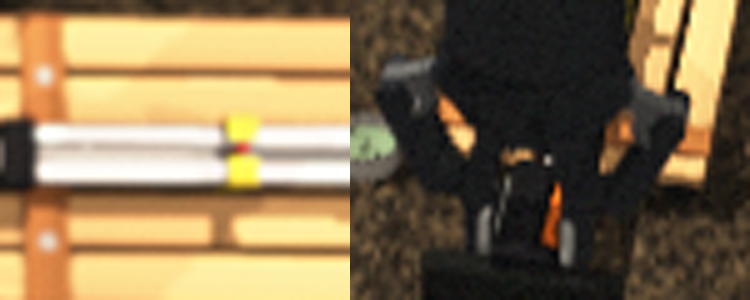

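The pin is between the clip halves (crop 243 against 242). Both fingers pinch the block and the closed lever, with a 28.5 mm gap and 43 N.

```bash
python3 -c "
from plant import bot
print(bot.hand_in())"
```

```text
the job is handed in; nothing more can be done
None
```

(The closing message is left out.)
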